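Centre-punch the drill spot on the steel bracket blank

TASK

Stand the red-headed spring punch on the scribed cross in the blue patch of the steel bracket blank and press its head straight down until the spring inside snaps. Do not fire it anywhere else, and leave it standing upright on the cross, let go, with its head sprung back up. Both blanks, the steel one and the finished brass one, stay where they lie.

Things in the scene. Friction and masses are not known exactly. Their poses are not given: they have to be found in the camera images.
- punch: Centre punch standing upright, 128 mm high, about 0.35 kg: clear whitish foot 54 mm wide, 12 mm thick; metal sleeve to 66 mm; movable head above: dark collar 34 mm wide at 79-84 mm, red round handle 26 mm wide at 84-128 mm (heights over the underside, head up). Origin: centre of the foot's underside, below the tip; z up along the punch. Carry it by the red handle, any yaw; the foot hangs below.
- punch_head (a joint): Travel of the head into the sleeve, m: 0 up (at rest), 0.012 pressed to the stop. Resistance rises from 5 N at rest to a peak of about 14 N at 3 to 6 mm, then gives way: past 9 mm the punch has snapped (fired); 3 to 4 N remain just before the stop. Pressing to the stop does no harm. Let go, the head springs back to 0 by itself.
- drill_spot (a point): Centre of a scribed white cross in a round blue patch 34 mm wide, on the top face of the dark grey steel blank, 6 mm above the worktop. The blank is a loose flat plate 110 x 76 x 6 mm, 0.4 kg; x along its long side, z up. The cross lies 12 mm from the blank's centre towards +x; two small holes are at the -x end.
- brass_blank: The other blank, brass-coloured and already finished: a loose flat plate 110 x 76 x 6 mm with three small holes and no blue patch. Origin at the centre of its underside, x along its long side, z up. Not to be punched or moved.
Not all that is in view belongs to the job. There is more than one size of the punch; the job needs the largest.

How it is judged:
On the way:
1. the punch, standing upright on the steel blank with its foot's centre within 15 mm of the cross, is pressed until it snaps (head more than 9 mm in) (value of joint punch_head above 0.009 m and horizontal distance between punch and drill_spot below 0.015 m and z of punch in the frame of drill_spot below 0.004 m and angle between punch's own z axis and vertical below 0.18 rad), for 0.02 s.
At the end, for the whole second after the job is handed in: The punch stands at rest on the steel blank, upright within 10 degrees, its foot's centre within 15 mm of the cross, its head back up (less than 3 mm in) (value of joint punch_head below 0.003 m and horizontal distance between punch and drill_spot below 0.015 m and z of punch in the frame of drill_spot between -0.004 and 0.004 m and angle between punch's own z axis and vertical below 0.18 rad and linear speed of punch below 0.02 m/s); the robot touches nothing.
It fails at once if the punch is fired (head more than 9 mm in) with its foot's centre more than 15 mm from the cross (value of joint punch_head above 0.009 m and horizontal distance between punch and drill_spot above 0.015 m).
It fails at once if a blank is shoved more than 25 mm from where it lay (distance of any of drill_spot, brass_blank from where it was at the start of the episode above 0.025 m).
It also fails if it takes over 38 s, if anything falls off the work surface, if the arm or the gripper's body presses on something with over 40 N, if the wrist force passes 120 N, or if a joint passes its speed limit or range.

ROBOT

A 6-joint arm with a two-finger parallel gripper is mounted at the origin on a cart in front of the work surface, level with it; the furniture and walls round the work are solid. World frame = base frame: x ahead of the robot, y to its left, z up, the work surface at z = 0. Lengths are in m, angles in rad, forces in N, time in s.
With the tool pointing down it reaches from about 0.4 to 0.925 m from the base axis. Payload 12.5 kg.
Tool frame: the origin (TCP) lies on the front face of the gripper's body, between the roots of the fingers; the fingertips stand 78 mm ahead of it and the grasp point (between the pads) lies 59 mm ahead of it; z points along the fingers, y is the line along which they close (so a half turn about z gives the same grasp; the last joint's range is limited). The gripper opens to 95 mm and grips with 3 to 60 N. Pads are 20 mm wide; open, the fingers measure 119 mm over their backs; the gripper's body (75 mm by 180 mm) begins 59 mm behind the grasp point.
Start: joints at [1.028, 0.491, 1.559, -0, 1.092, -0.106], TCP at [0.264, 0.566, 0.292] pointing down, gripper open.
Joint ranges: [-3.1, 3.1], [-0.84, 2.19], [0.05, 2.79], [-1.13, 4.28], [0.06, 2.93], [-2.69, 2.69]. Speed limits (rad/s): [2.22, 2.22, 2.79, 3.14, 3.14, 3.14].

INTERFACE

Orientations are given as [roll, pitch, yaw] about the fixed x, y, z axes, in that order (R = Rz(yaw) Ry(pitch) Rx(roll)).
In Python, from station import arm, read_camera, camera_info, sign_off, spot_in, outline_of gives the robot as it stands.
- The arm moves only by the shell command python3 -m pendant 'ROWS' [OPENING] [FORCE]. ROWS is JSON, a list of rows, each a list of 2 entries, a list of its own where there are three numbers: the shift along the tool's x, y, z in mm, then the turn about the tool's z in rad. In form: [[[x, y, z], turn], ...]. A call has 1 to 12 rows; each row is the pose to reach, as a shift and turn from the pose commanded when the call began, along the tool's axes at that moment; what a row does not reach only later rows make up. A row lasts 1/12 s, in which the tool goes at most 41.7 mm and 7.16 degrees, less where a joint would pass 70% of its speed; a pose out of reach is approached as far as the arm can. A call with a gripper value outside its range is refused whole. OPENING is the opening in per cent of the stroke, from 0 (shut) to 100 (fully open), set as the call begins (- or left out, the last holds). The fingers move at their own pace and stop on an object; FORCE is the grip in N (left out, the last holds). Time passes only in rows, so rows that repeat a pose let the fingers close. It gives the time, the measured TCP pose, the force, the opening and the grip force at its end, in the units of the state.
- arm.observe(): the state, without advancing time (a new reading comes with each control period).
- read_camera(name): name is "scene" or "top"; returns the picture (384x512x3 uint8, red, green, blue); there is no depth.
- camera_info(name): a dict with "mtx" (3x3 intrinsics, pixels), "k1" (the pictures are not rectified: a ray, as slopes to the right and down, at radius r is drawn at 1 + k1 r^2 times it, then the intrinsics apply), "R" (3x3) and "t" (3): a world point X has camera coordinates R X + t. Camera axes: x right, y down, z forward; pixel columns grow to the right and rows downward; lengths in m; the calibration is good to about 2 mm. A picture is of the moment at which its call begins. camera_info takes no time and is no camera call.
- sign_off(): hands the job in; it is judged then, once.
Trained networks look in the newest picture that a camera, given by its name, has taken for a name from the list of things; names that differ only in an ending like _2 or _b are one class to them, and where a whole thing is asked for, a point or a joint stands for the part that bears it (a point fixed in the world has none). Each returns a list of dicts, best first, with "conf" (0 to 1); they miss things now and then, are a little off and sometimes report something else, mostly with a low value. They report only what shows in the picture. A call takes as long as a camera call. They do not tell look-alikes from the thing itself.
- spot_in(camera, name): "pixel" ([row, column] in pixels, amid what is visible of it).
- outline_of(camera, name): "mask" (384x512 bool, what is visible of it) and "pixel" ([row, column] in pixels, amid what is visible of it).
The state is a dict: "t": time; "qpos": joint angles; "joint_vel": joint speeds; "joint_efforts": joint torques, N m; "eef_pos": TCP position; "ee_rot": TCP orientation; "wrist_force": force on the tool from outside, world axes, zero at the start; "torque": the same for the moment, N m; "width": opening from 0.0 (shut) to 1.0 (fully open); "gripper_force": force on a finger pad.
Only numpy, scipy, OpenCV 4.12 (cv2) and the standard library are available. Lean on these libraries where they do the work, as an engineer would, in place of code of your own. Each camera call takes 0.05 s, during which the arm holds its last target. There are 200 camera calls.

## Working session

There is one attempt and no reset: what is moved stays moved. The work goes in short steps, Python scripts to look and compute and a shell command to move; the robot and the scene stay as the last step left them, time stands still between calls to the robot, and variables do not carry over. Pictures are saved under pics/ and viewed, at most 10 in all, crops included, and the job is handed in when it is done.

```bash
mkdir -p pics
cat > h.py <<'E'
import numpy as np, cv2
from station import *
def ray(cam,rc):
    c=camera_info(cam);K=np.array(c["mtx"]);R=np.array(c["R"]);t=np.array(c["t"])
    d=np.array([(rc[1]-K[0,2])/K[0,0],(rc[0]-K[1,2])/K[1,1]]);u=d.copy()
    for _ in range(20): u=d/(1+c["k1"]*(u@u))
    return -R.T@t, R.T@np.array([u[0],u[1],1.])
def at(cam,rc,z):
    o,v=ray(cam,rc); return o+v*(z-o[2])/v[2]
def proj(cam,X):
    c=camera_info(cam);K=np.array(c["mtx"]);p=np.array(c["R"])@np.array(X)+np.array(c["t"]);u=p[:2]/p[2];u=u*(1+c["k1"]*(u@u))
    return np.array([K[1,1]*u[1]+K[1,2],K[0,0]*u[0]+K[0,2]])
def tri(a,b):
    o1,v1=ray("scene",a);o2,v2=ray("top",b)
    s=np.linalg.lstsq(np.c_[v1,-v2],o2-o1,rcond=None)[0];p,q=o1+s[0]*v1,o2+s[1]*v2
    return (p+q)/2,np.linalg.norm(p-q)
E
python3 - <<'E'
from h import *
np.set_printoptions(precision=3,suppress=True)
ims=[]
for c in("scene","top"):
    im=read_camera(c);cv2.imwrite(f"pics/{c}0.png",im[:,:,::-1])
    print(c,"cam at",ray(c,(192,256))[0])
    for n in("punch","punch_head","drill_spot","brass_blank"):
        for d in spot_in(c,n): print(n,np.round(d["pixel"],1),round(d["conf"],2), at(c,d["pixel"],{"punch":.06,"punch_head":.1}.get(n,.006)))
E
```

```text
scene cam at [-0.099  0.69   0.609]
punch [248.5 120.6] 0.75 [0.428 0.609 0.06 ]
punch [209.9 225.2] 0.65 [0.403 0.412 0.06 ]
punch [226.8 185.4] 0.58 [0.408 0.493 0.06 ]
punch_head [212.  184.7] 0.54 [0.403 0.492 0.1  ]
punch_head [228.5 116. ] 0.46 [0.436 0.605 0.1  ]
drill_spot [154.6 336.9] 0.97 [0.458 0.07  0.006]
brass_blank [191.  296.2] 0.88 [0.413 0.231 0.006]
top cam at [0.356 0.331 1.089]
punch [180.7 232.1] 0.66 [0.449 0.388 0.06 ]
punch [186.2 199.3] 0.55 [0.436 0.477 0.06 ]
punch [176.3 155.5] 0.45 [0.465 0.595 0.06 ]
punch_head [175.8 153.9] 0.58 [0.462 0.588 0.1  ]
drill_spot [176.4 344.2] 0.71 [0.461 0.07  0.006]
brass_blank [196.9 290.4] 0.61 [0.405 0.226 0.006]
```

View pics/scene0.png

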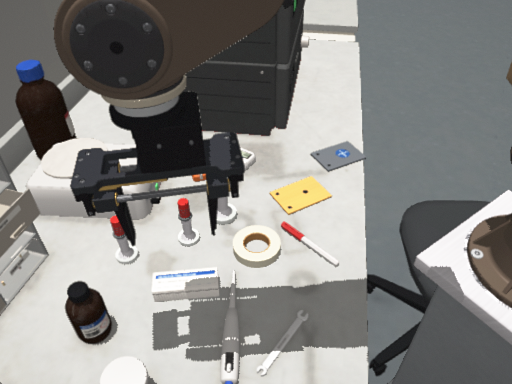

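View pics/top0.png

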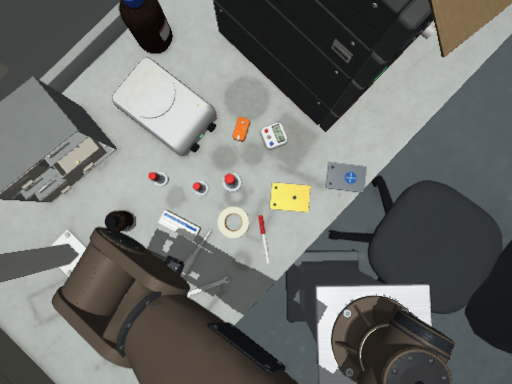

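Candidates: three red-headed punches at top px (178,155), (187,200), (181,232), plus a red marker at (225,262), which is no punch. The one at (181,232) looks largest. I'll check it in a crop and measure the foot widths.

Run:
```python
from h import *
np.set_printoptions(precision=3,suppress=True)
im=read_camera("top")
cv2.imwrite("pics/crop1.png",cv2.resize(im[150:220,130:270,::-1],None,fx=5.6,fy=5.6,interpolation=cv2.INTER_CUBIC))
for d in outline_of("top","punch"):
    m=d["mask"].astype(np.uint8);c,(w,h),a=cv2.minAreaRect(cv2.findNonZero(m));print("punch",np.round(d["pixel"]),m.sum(),round(w,1),round(h,1))
for d in outline_of("top","drill_spot"): 
    m=d["mask"].astype(np.uint8);c,s,a=cv2.minAreaRect(cv2.findNonZero(m));print("steel",d["conf"],c,s,a,at("top",c[::-1],.006)); P=[at("top",p[::-1],.006)[:2] for p in cv2.boxPoints((c,s,a))];print(np.array(P))
hsv=cv2.cvtColor(im,cv2.COLOR_RGB2HSV)
b=cv2.inRange(hsv,(100,120,60),(125,255,255));red=cv2.inRange(hsv,(0,150,70),(6,255,255))|cv2.inRange(hsv,(172,150,70),(180,255,255))
for nm,k in(("blue",b),("red",red)):
    n,l,s,c=cv2.connectedComponentsWithStats(k)
    for i in range(1,n):
        if s[i,4]>15: print(nm,c[i][::-1],s[i], at("top",c[i][::-1],.006 if nm=="blue" else .122))
```

```text
punch [180. 231.] 272 17.0 18.0
punch [189. 200.] 170 13.0 14.0
punch [176. 155.] 177 12.0 17.0
steel 0.71 (346.3923034667969, 176.86154174804688) (39.19497299194336, 26.41939926147461) 7.125016689300537 [0.46  0.064 0.006]
[[0.43  0.125]
 [0.505 0.114]
 [0.489 0.003]
 [0.414 0.015]]
blue [  2.505 132.981] [123   0  20   7 107] [0.98  0.672 0.006]
blue [177.154 350.09 ] [345 172  11  11  78] [0.459 0.054 0.006]
blue [227.182 190.045] [185 224  11   7  22] [0.325 0.511 0.006]
red [175.795 152.318] [149 173   8   7  44] [0.46  0.587 0.122]
red [178.48  229.253] [225 174  10  10  75] [0.45  0.392 0.122]
red [185.952 196.619] [193 183   8   7  42] [0.432 0.475 0.122]
red [224.032 261.419] [259 216   6  18  62] [0.333 0.312 0.122]
```

View pics/crop1.png

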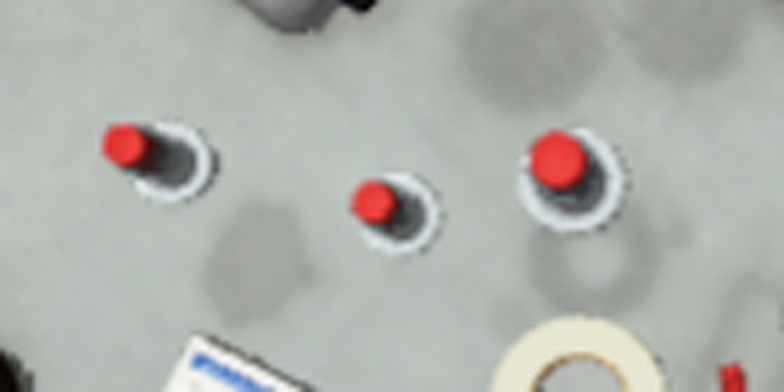

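The crop shows the rightmost punch, foot centre at about top px (182,232) and head at (178.6,229.6), is clearly the largest: its mask is 272 px against about 175 for the others. Next I work out the shifts.

```bash
cat >> h.py <<'E'
from scipy.spatial.transform import Rotation as Ro
def shift(X):
    s=arm.observe();R=Ro.from_euler("xyz",s["ee_rot"]).as_matrix()
    return R.T@(np.array(X)-s["eef_pos"])*1000
E
python3 - <<'E'
from h import *
np.set_printoptions(precision=4,suppress=True)
s=arm.observe();print(s["t"],s["eef_pos"],s["ee_rot"],s["width"],Ro.from_euler("xyz",s["ee_rot"]).as_matrix())
f=at("top",(182.1,232.3),.010);h=at("top",(178.5,229.3),.128);print("foot",f,"head",h)
print("scene proj foot",proj("scene",f),"top",proj("scene",h))
im=read_camera("scene");hsv=cv2.cvtColor(im,cv2.COLOR_RGB2HSV)
b=cv2.inRange(hsv,(100,120,60),(125,255,255));n,l,st,c=cv2.connectedComponentsWithStats(b)
for i in range(1,n):
    if st[i,4]>15: print(c[i][::-1],at("scene",c[i][::-1],.006))
for rc in((130,325),(25,217)): print("case",at("top",rc,.0),at("top",rc,.2))
print(shift([*((f+h)/2)[:2],.25]))
E
```

```text
0.65 [0.2644 0.5663 0.2923] [3.1415 0.     2.7048] 1.001293594997969 [[-0.9061  0.423   0.    ]
 [ 0.423   0.9061  0.0001]
 [-0.      0.0001 -1.    ]]
foot [0.4499 0.3901 0.01  ] head [0.4489 0.391  0.128 ]
scene proj foot [210.3318 223.7402] top [164.6465 219.7008]
[70.4928 29.386 ] [1.4168 0.565  0.006 ]
[272.3043 204.4783] [0.3397 0.4995 0.006 ]
[319.1143  99.3143] [0.3557 0.6885 0.006 ]
[382.15 228.2 ] [0.1488 0.5715 0.006 ]
case [0.5976 0.1203 0.    ] [0.5532 0.1589 0.2   ]
case [0.914 0.429 0.   ] [0.8115 0.4109 0.2   ]
[-242.0148  -80.9869   42.2681]
```

```bash
python3 -m pendant '[[[-35,-12,0],-0.1],[[-70,-24,0],-0.2],[[-105,-36,0],-0.3],[[-140,-48,10],-0.4],[[-175,-60,20],-0.4],[[-210,-72,30],-0.4],[[-242,-81,42],-0.4],[[-242,-81,42],-0.4],[[-242,-81,42],-0.4],[[-242,-81,42],-0.4]]' 60 30
python3 - <<'E'
from h import *
np.set_printoptions(precision=4,suppress=True)
s=arm.observe();print(s["eef_pos"],s["ee_rot"],s["width"])
for c in("scene","top"):
    im=read_camera(c);cv2.imwrite(f"pics/{c}1.png",im[:,:,::-1])
    hsv=cv2.cvtColor(im,cv2.COLOR_RGB2HSV);red=cv2.inRange(hsv,(0,150,70),(6,255,255))|cv2.inRange(hsv,(172,150,70),(180,255,255))
    n,l,st,ce=cv2.connectedComponentsWithStats(red)
    for i in range(1,n):
        if st[i,4]>15: print(c,ce[i][::-1],st[i],at(c,ce[i][::-1],.106))
    for d in spot_in(c,"drill_spot"): print(d["pixel"],d["conf"],at(c,d["pixel"],.006))
im=cv2.imread("pics/scene1.png")
cv2.imwrite("pics/crop2.png",np.hstack([cv2.resize(im[110:250,150:290],(560,560)),]))
x=cv2.imread("pics/scene0.png")[135:180,305:375];cv2.imwrite("pics/crop3.png",cv2.resize(x,None,fx=8,fy=8,interpolation=cv2.INTER_CUBIC))
E
```

```text
t: 1.53
eef_pos: [0.4493, 0.3908, 0.2504]
ee_rot: [3.141, 0.0, 3.104]
wrist_force: [0.2, -0.1, 0.2]
width: 0.598
gripper_force: 0.0
[0.4493 0.3908 0.2504] [3.1413 0.     3.1044] 0.5976173367274726
scene [174.751  219.7126] [213 163  14  25 261] [0.4477 0.3935 0.106 ]
scene [207.4658 183.472 ] [178 198  12  20 161] [0.4085 0.4907 0.106 ]
scene [224.6369 117.1453] [110 215  15  21 179] [0.4367 0.6008 0.106 ]
scene [230.2847 291.3869] [281 222  22  18 137] [0.2585 0.3742 0.106 ]
[153.4, 337.9] 0.92 [0.4597 0.0652 0.006 ]
top [175.7955 152.3182] [149 173   8   7  44] [0.4614 0.5909 0.106 ]
```

View pics/crop2.png

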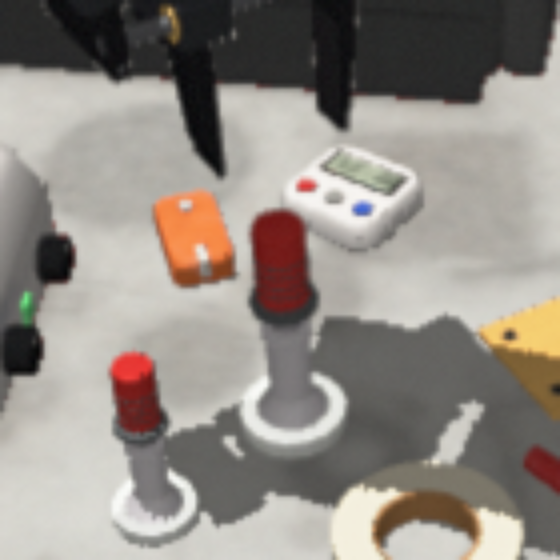

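View pics/crop3.png

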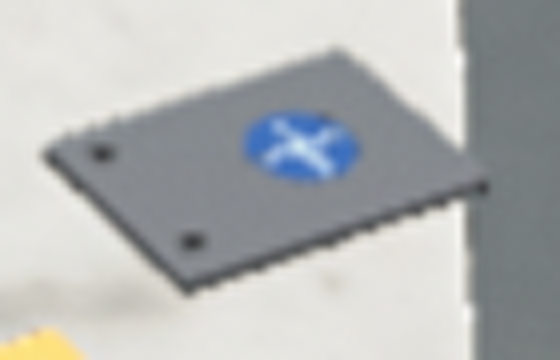

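The crops show the gripper aligned over the large punch, and the cross at scene px (153.4,342.8). I'll descend, grip, and lift.

```bash
python3 -m pendant '[[[0,0,25],0],[[0,0,50],0],[[0,0,70],0],[[0,0,82],0],[[0,0,83],0],[[0,0,83],0]]'; python3 -m pendant '[[[0,0,0],0],[[0,0,0],0],[[0,0,0],0],[[0,0,0],0],[[0,0,0],0],[[0,0,0],0],[[0,0,0],0]]' 0 45;python3 -m pendant '[[[0,0,-15],0],[[0,0,-40],0],[[0,0,-60],0],[[0,0,-60],0]]'
python3 - <<'E'
from h import *
np.set_printoptions(precision=4,suppress=True)
s=arm.observe();print(s["t"],s["width"])
c1=at("scene",(153.4,342.8),.006);c2=at("top",(177.1,350.1),.006);print(c1,c2)
im=read_camera("scene");cv2.imwrite("pics/crop4.png",cv2.resize(im[60:260,140:340,::-1],(600,600)))
for d in spot_in("top","drill_spot")[:1]: print(d)
print(shift([*((c1+c2)/2)[:2],s["eef_pos"][2]]))
E
```

```text
t: 2.23
eef_pos: [0.4489, 0.3911, 0.1672]
ee_rot: [-3.141, -0.001, 3.106]
wrist_force: [0.2, 0.2, -0.4]
width: 0.602
gripper_force: 0.0
t: 2.82
eef_pos: [0.4496, 0.3907, 0.1675]
ee_rot: [3.141, 0.001, 3.105]
wrist_force: [-0.1, 0.7, 2.5]
width: 0.265
gripper_force: 44.9
t: 3.15
eef_pos: [0.4501, 0.3911, 0.2303]
ee_rot: [3.139, 0.004, 3.105]
wrist_force: [0.7, 0.9, -3.7]
width: 0.268
gripper_force: 44.9
3.15 0.26819508785118445
[0.4528 0.0558 0.006 ] [0.4589 0.0536 0.006 ]
[ -18.999  -335.1932   -3.5265]
```

View pics/crop4.png

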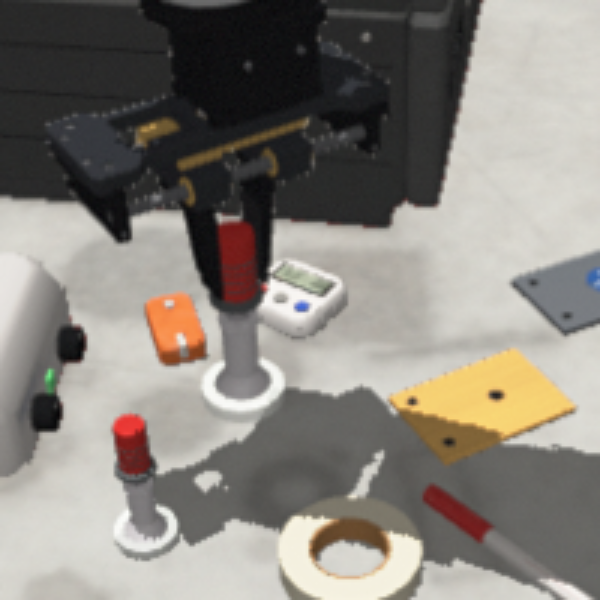

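```bash
python3 -m pendant '[[[-1,-15,0],0],[[-3,-45,0],0],[[-5,-80,0],0],[[-7,-115,0],0],[[-9,-150,0],0],[[-11,-185,0],0],[[-13,-220,0],0],[[-15,-255,0],0],[[-17,-290,0],0],[[-18,-315,0],0],[[-19,-330,0],0],[[-19.5,-336.5,0],0]]'; python3 -m pendant '[[[0,0,10],0],[[0,0,20],0],[[0,0,30],0],[[0,0,35],0],[[0,0,35],0]]'
python3 - <<'E'
from h import *
np.set_printoptions(precision=4,suppress=True)
im=read_camera("scene");cv2.imwrite("pics/crop5.png",cv2.resize(im[60:200,270:410,::-1],(560,560),interpolation=cv2.INTER_CUBIC))
s=arm.observe();p=s["eef_pos"]
# expected foot centre given straight hang, foot underside
print(proj("scene",[p[0],p[1],p[2]-.167]),proj("scene",[.457,.054,.006]))
for d in outline_of("scene","punch")[:4]:
    m=cv2.findNonZero(d["mask"].astype(np.uint8));print(d["conf"],d["pixel"],cv2.boundingRect(m))
E
```

```text
t: 4.25
eef_pos: [0.4557, 0.0513, 0.226]
ee_rot: [-3.141, -0.002, 3.102]
wrist_force: [-0.2, -0.2, -3.9]
width: 0.268
gripper_force: 44.9
t: 4.67
eef_pos: [0.4557, 0.0537, 0.1908]
ee_rot: [3.142, -0.003, 3.105]
wrist_force: [-0.2, 0.7, -3.4]
width: 0.269
gripper_force: 44.9
[146.0937 343.3855] [152.2942 342.1093]
0.94 [133.3, 347.8] (332, 97, 25, 57)
0.86 [231.4, 186.5] (178, 198, 22, 49)
0.73 [243.0, 121.9] (110, 215, 29, 50)
```

View pics/crop5.png

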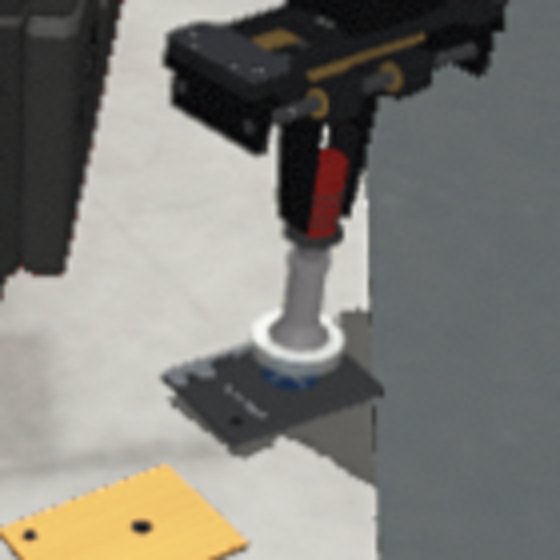

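The crop shows the foot at about px (145.5,344.5), hovering upright over the blue patch, within about 3 mm of the prediction. I'll lower gently.

```bash
python3 -m pendant '[[[0,0,6],0],[[0,0,11],0],[[0,0,14],0],[[0,0,16],0],[[0,0,17],0],[[0,0,18],0],[[0,0,18],0],[[0,0,18],0]]';  python3 - <<'E'
from h import *
im=read_camera("scene");cv2.imwrite("pics/crop6.png",cv2.resize(im[60:200,270:410,::-1],(560,560),interpolation=cv2.INTER_CUBIC))
s=arm.observe();p=s["eef_pos"];print(s["t"],p,s["wrist_force"],s["torque"])
print(proj("scene",[p[0],p[1],p[2]-.167+.006]),proj("scene",[p[0],p[1],p[2]-.167+.128]))
E
```

```text
t: 5.43
eef_pos: [0.4566, 0.0536, 0.1743]
ee_rot: [3.142, 0.0, 3.105]
wrist_force: [-0.1, -0.2, -4.4]
width: 0.267
gripper_force: 44.9
5.4833 [0.45656389 0.05358262 0.17433526] [ 0.11816914  0.37828386 -4.27069045] [ 0.05938803 -0.00395027 -0.0278005 ]
[149.81898026 342.73053636] [104.59221335 349.25773025]
```

View pics/crop6.png

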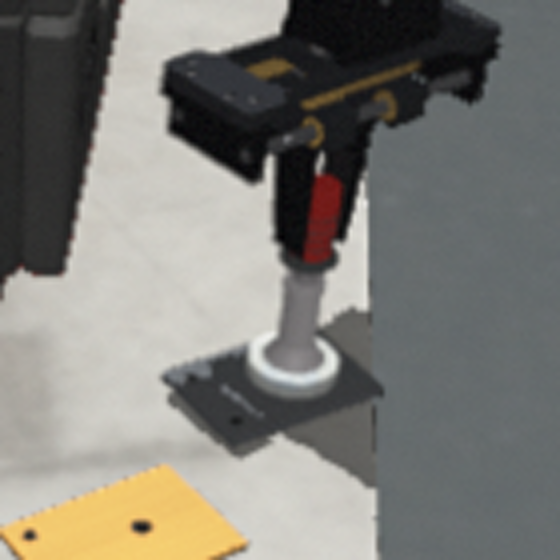

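```bash
python3 -m pendant '[[[0,0,1],0],[[0,0,1.5],0],[[0,0,2],0],[[0,0,2.5],0],[[0,0,3],0],[[0,0,3],0]]'; python3 -m pendant '[[[0,0,1],0],[[0,0,2],0],[[0,0,3],0],[[0,0,4],0],[[0,0,4],0]]'
```

```text
t: 5.98
eef_pos: [0.4568, 0.0537, 0.172]
ee_rot: [3.141, 0.002, 3.105]
wrist_force: [-2.4, 1.1, 11.1]
width: 0.262
gripper_force: 45.0
t: 6.4
eef_pos: [0.4568, 0.0537, 0.1681]
ee_rot: [3.141, 0.002, 3.105]
wrist_force: [-1.6, 1.7, 13.1]
width: 0.269
gripper_force: 45.0
```

```bash
python3 -m pendant '[[[0,0,1],0],[[0,0,2],0],[[0,0,3],0],[[0,0,4],0],[[0,0,5],0],[[0,0,6],0],[[0,0,6.5],0],[[0,0,6.5],0]]'
```

```text
t: 7.07
eef_pos: [0.4568, 0.0537, 0.1614]
ee_rot: [3.141, 0.001, 3.105]
wrist_force: [-2.1, 2.7, 10.3]
width: 0.272
gripper_force: 45.0
```

```bash
python3 -m pendant '[[[0,0,0.5],0],[[0,0,1],0],[[0,0,1],0]]'; python3 -m pendant '[[[0,0,0.5],0],[[0,0,1],0],[[0,0,1],0]]'
```

```text
t: 7.32
eef_pos: [0.4569, 0.0539, 0.1612]
ee_rot: [3.141, 0.002, 3.105]
wrist_force: [-4.3, 5.0, 23.1]
width: 0.268
gripper_force: 45.0
t: 7.57
eef_pos: [0.457, 0.0541, 0.161]
ee_rot: [3.141, 0.003, 3.105]
wrist_force: [-7.3, 7.1, 36.6]
width: 0.269
gripper_force: 45.0
```

Run:
```python
from h import *
im=read_camera("scene");cv2.imwrite("pics/crop7.png",cv2.resize(im[80:180,290:390,::-1],(600,600),interpolation=cv2.INTER_CUBIC))
```

```text
(no output)
```

View pics/crop7.png

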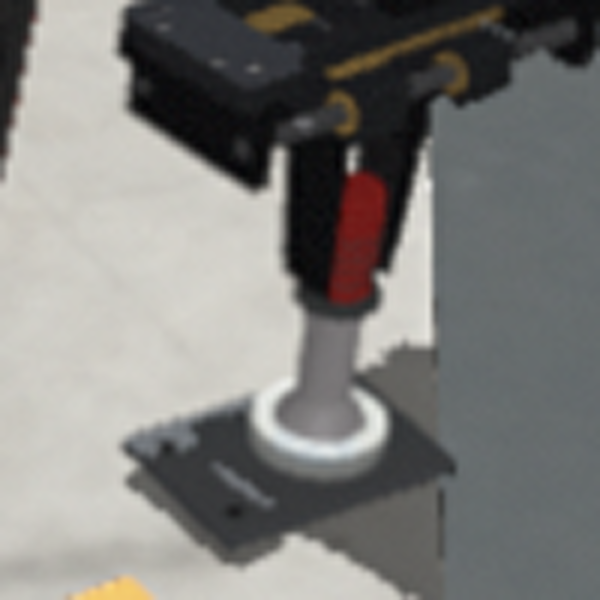

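The collar is down near the sleeve and the force climbs stiffly after 12 mm of travel, so the head is at the stop and the punch has fired. Now I ease up, release, and retreat.

```bash
python3 -m pendant '[[[0,0,-2],0],[[0,0,-4],0],[[0,0,-6],0],[[0,0,-8],0],[[0,0,-10],0],[[0,0,-11.5],0],[[0,0,-12.5],0],[[0,0,-12.5],0]]'; python3 -m pendant '[[[0,0,0],0],[[0,0,0],0],[[0,0,0],0],[[0,0,0],0],[[0,0,0],0],[[0,0,0],0]]' 60; python3 -m pendant '[[[0,0,-10],0],[[0,0,-35],0],[[0,0,-70],0],[[0,0,-100],0],[[0,0,-120],0],[[0,0,-120],0]]'
python3 - <<'E'
from h import *
im=read_camera("scene");a=cv2.resize(im[80:180,290:390,::-1],(600,600),interpolation=cv2.INTER_CUBIC);cv2.imwrite("pics/crop8.png",a)
hsv=cv2.cvtColor(im,cv2.COLOR_RGB2HSV);red=cv2.inRange(hsv,(0,150,50),(6,255,255))|cv2.inRange(hsv,(172,150,50),(180,255,255))
n,l,st,ce=cv2.connectedComponentsWithStats(red);print([(st[i],ce[i]) for i in range(1,n) if st[i,4]>60])
for h in(.006,.018,.134): print(h,proj("scene",[.457,.054,h]))
E
```

```text
t: 8.28
eef_pos: [0.4569, 0.0539, 0.1722]
ee_rot: [3.141, 0.002, 3.105]
wrist_force: [-1.4, 4.1, 9.9]
width: 0.271
gripper_force: 45.0
t: 8.78
eef_pos: [0.4565, 0.0535, 0.1711]
ee_rot: [3.142, -0.0, 3.105]
wrist_force: [0.5, 0.6, -0.1]
width: 0.585
gripper_force: 0.0
t: 9.28
eef_pos: [0.4574, 0.0536, 0.2948]
ee_rot: [3.141, 0.006, 3.105]
wrist_force: [0.6, -0.2, 0.7]
width: 0.601
gripper_force: 0.0
[(array([342, 105,  12,  21, 194], dtype=int32), array([347.82474227, 114.95360825])), (array([178, 198,  12,  20, 162], dtype=int32), array([183.48148148, 207.50617284])), (array([110, 215,  15,  21, 180], dtype=int32), array([117.15      , 224.62222222])), (array([282, 222,  21,  18, 140], dtype=int32), array([291.49285714, 230.45714286]))]
0.006 [152.29420328 342.10929768]
0.018 [148.18906976 342.70746421]
0.134 [105.10140306 348.90364758]
```

View pics/crop8.png

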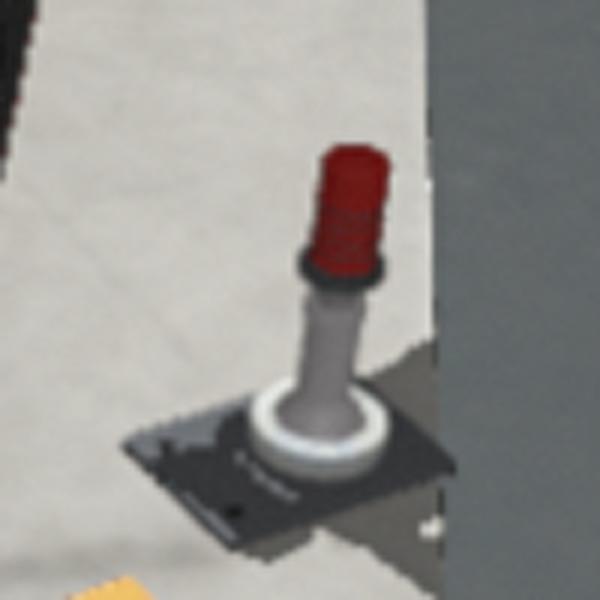

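The punch stands upright on the patch with its head fully up. The foot is within a few mm of the cross, and the blank has not moved.

```bash
python3 -c "
from station import *
print(sign_off())"
```

```text
the job is handed in; nothing more can be done
None
```

I stood the largest punch on the cross and pressed it to its stop, about 12 mm of travel. It is now let go, upright within a few mm of the cross with its head back up; I saw no movement of the steel blank, stayed clear of the brass one, and handed the job in about 9.5 s into the run (sign-off gave no verdict).

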